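# Refit the cash tray in the till

### The job

Get the little grey till ready: pull its drawer out to the stop, take out the small cardboard gift box that was left in it and stand it upright on a free spot of the table. Then refit the plastic cash tray: the drawer does not come out far enough to drop it in flat, so tilt the tray, tuck its back edge under the till's roof, and level it down until it lies flat on the drawer floor with its carrying rib at the handle end. Let go of it, push the drawer fully home, and leave everything else on the table where it stands.

Things in the scene. Friction and masses are not known exactly. Their poses are not given: they have to be found in the camera images.
- till: the till: a low grey steel cash drawer fixed to the table, 181 deep (with drawer front, without handle) x 150 wide x 78 mm high. Origin: on the table under the middle of the drawer as shut; x points to its back, y to its left, z up; its drawer front faces -x (toward the robot). The roof covers x = -80 to +89 mm, y = +-75 mm, underside at z = 74 mm, top 78 mm.
- till_lip (a point): middle of the front edge of the till's roof, on its underside (74 mm above the table); the tray's back edge must pass below this edge. Axes as the till's.
- till_drawer (a joint): how far the drawer is out, in m: 0 shut, 0.105 at its stop. It stays where it is left; it needs about 1.5 N to slide.
- drawer_floor (a point): centre of the drawer's inner floor, 12 mm above the table, moves with the drawer; axes as the till's. Inner floor 160 (x) x 130 mm (y). Side walls reach 30 mm, rear wall 14 mm above the floor; the 12 mm thick drawer front has its inner face 80 mm in front of this point, its top edge 57 mm above the floor. At the stop 105 mm of the inside lie open before the roof.
- drawer_handle (a point): middle of the drawer's bar handle, 48 mm above the table, moves with the drawer; axes as the till's. A round steel bar about 10 mm thick and 80 mm long along y, 35 mm in front of the drawer front's outer face, open above and below, held by a short post near each end; can be pinched from above with the fingers closing along the till's x.
- gift_box_0: brown cardboard gift box with a lid (lid fixed), 52 x 52 mm, 36 mm high, standing in the front half of the drawer, at least 20 mm from its side walls; origin centre of its underside, z up. The tray cannot lie flat while it is there. Between x = 0.36 and 0.50 m, y = -0.42 and 0.42 m the table is bare except for the things listed here.
- tray: loose grey plastic cash tray, 150 long (x) x 120 mm wide (y), about 0.2 kg. Origin: centre of its underside; x points to its back, z up. Outer walls 28 mm high, 3 mm thick. An upright carrying rib, 10 mm thick, stands on the centre line from x = -57 to +7 mm (front part), top at z = 54 mm, a 52 mm wide compartment on each side; three coin cups in the back half.
- tray_rib (a point): middle of the carrying rib, 45 mm above the tray's underside, 25 mm in front of the tray's centre; the place to grip it from above, fingers closing along the tray's y
- tray_front (a point): middle of the tray's lower front edge (rib end); this end must lie at the drawer's handle end
- tray_back (a point): middle of the tray's lower back edge (coin cup end); this edge goes under the roof
- calculator: dark desk calculator lying flat, 116 x 72 x 12 mm, origin centre of its underside; it lies on the other side of the till from the tray
- screwdriver: screwdriver with a red grip, lying, 190 x 21 x 21 mm, origin centre of its underside
- chip_jar: small clear jar of amber chips with a black screw lid, 46 mm across, 74 mm high, origin centre of its underside, z up
- pen_pot_1: green pot with pens, 81 mm across, 146 mm high with the pens, origin centre of its underside, z up
- label_roll: roll of labels lying flat, 55 mm across, 22 mm high, origin centre of its underside
- palm_stone_5: small red polished palm stone, 40 x 40 x 22 mm, origin centre of its underside
- palm_stone_3: pink polished palm stone, 66 x 59 x 34 mm, origin centre of its underside
- tower_grey: slim grey six-sided stone tower standing on end, 20 x 24 mm, 82 mm high, origin centre of its underside, z up

How it is judged:
On the way, in this order (a step that is already met when the one before it is completed fails the run):
1. the drawer is pulled out to its stop (at least 97 mm) (value of joint till_drawer above 0.097 m), for 0.1 s.
2. the gift box stands upright on the table (height (world z) of gift_box_0 between -0.006 and 0.006 m and angle between gift_box_0's own z axis and vertical below 0.1 rad and linear speed of gift_box_0 below 0.02 m/s and value of joint till_drawer above 0.08 m), for 0.2 s.
3. the tray is tilted, back edge down, with that edge under the till's roof (x of tray_back in the frame of till above -0.07 m and z of tray_back in the frame of till below 0.06 m and angle between tray's own z axis and vertical above 0.2 rad and horizontal distance between tray_back and till_lip below 0.06 m), for 0.05 s.
4. the tray lies flat on the drawer floor with the drawer still out (z of tray in the frame of drawer_floor between -0.003 and 0.004 m and x of tray in the frame of drawer_floor between -0.009 and 0.009 m and y of tray in the frame of drawer_floor between -0.009 and 0.009 m and angle between tray's own z axis and vertical below 0.04 rad and x of tray_front in the frame of drawer_floor below -0.06 m and value of joint till_drawer above 0.08 m), for 0.2 s.
At the end, for the whole second after the job is handed in: the drawer is shut (within 4 mm) and the tray lies inside it at rest: flat on the drawer floor (underside within 4 mm of it, tilt under 0.04 rad), centred within 9 mm in x and y, rib end toward the handle; the gift box stands upright on the table, at rest (value of joint till_drawer below 0.004 m and z of tray in the frame of drawer_floor between -0.003 and 0.004 m and x of tray in the frame of drawer_floor between -0.009 and 0.009 m and y of tray in the frame of drawer_floor between -0.009 and 0.009 m and angle between tray's own z axis and vertical below 0.04 rad and x of tray_front in the frame of drawer_floor below -0.06 m and linear speed of each of tray, gift_box_0 below 0.02 m/s and height (world z) of gift_box_0 between -0.006 and 0.006 m and angle between gift_box_0's own z axis and vertical below 0.1 rad); the robot touches nothing.
It fails at once if any of the other things (calculator, screwdriver, jar, pen pot, label roll, stones, stone tower) is shoved more than 25 mm (distance of any of calculator, screwdriver, chip_jar, pen_pot_1, label_roll, palm_stone_5, palm_stone_3, tower_grey from where it was at the start of the episode above 0.025 m).
It fails at once if the jar, the pen pot or the stone tower is tipped over (angle between any of chip_jar, pen_pot_1, tower_grey's own z axis and vertical above 0.5 rad).
It also fails if it takes over 72 s, if anything falls off the work surface, if the arm or the gripper's body presses on something with over 40 N, if the wrist force passes 120 N, or if a joint passes its speed limit or range.

### The arm

A 6-joint arm with a two-finger parallel gripper is mounted at the origin on a cart in front of the work surface, level with it; the furniture and walls round the work are solid. World frame = base frame: x ahead of the robot, y to its left, z up, the work surface at z = 0. Lengths are in m, angles in rad, forces in N, time in s.
With the tool pointing down it reaches from about 0.375 to 0.9 m from the base axis. Payload 3.1 kg.
Tool frame: the origin (TCP) lies between the finger pads; the fingertips stand robot.finger_overhang ahead of it and the grasp point (between the pads) lies 3 mm ahead of it (robot.finger_overhang is the distance from the TCP to the fingertips, in m); z points along the fingers, y is the line along which they close (so a half turn about z gives the same grasp; the last joint's range is limited). The gripper opens to 87 mm and grips with 3 to 60 N. Pads are 19 mm wide; open, the fingers measure 117 mm over their backs; the gripper's body (75 mm by 190 mm) begins 51 mm behind the grasp point.
Start: joints at [0.933, 0.527, 1.433, -0, 1.181, -0.178], TCP at [0.277, 0.56, 0.245] pointing down, gripper open.
Joint ranges: [-3.08, 3.08], [-0.75, 2.2], [0.22, 2.44], [-1.43, 4.57], [0, 2.65], [-2.85, 2.85]. Speed limits (rad/s): [2.79, 2.79, 3.14, 3.14, 3.14, 3.14].

### API

Orientations are given as a unit quaternion [x, y, z, w].
In Python, from rig import get_obs, vision, hand_in, nets, robot gives the robot as it stands.
- The arm moves only by the tool apply_moves, never from a script. Its argument "series" is a list of rows, each an object with "offset": the shift along the world's x, y, z in cm, a list of three; "rot": the turn, a rotation vector about the world's x, y, z in degrees, a list of three. A call has 1 to 20 rows; each row is the pose to reach, as a shift and turn from the pose commanded when the call began; what a row does not reach only later rows make up. A row lasts 1/10 s, in which the tool goes at most 50 mm and 8.59 degrees, less where a joint would pass 70% of its speed; a pose out of reach is approached as far as the arm can. A call with a gripper value outside its range is refused whole. "hand" is the opening, from 0 (shut) to 1 (fully open), set as the call begins (left out, the last holds). The fingers move at their own pace and stop on an object; "newtons" is the grip in N (left out, the last holds). Time passes only in rows, so rows that repeat a pose let the fingers close. It gives the time, the measured TCP pose, the force, the opening and the grip force at its end, in the units of the state.
- get_obs(): the state, without advancing time (a new reading comes with each control period).
- vision.camera(name): name is "scene" or "top"; returns the picture (400x640x3 uint8, red, green, blue); there is no depth.
- vision.calibration(name): a dict with "K" (3x3 intrinsics, pixels), "R" (3x3) and "t" (3): a world point X has camera coordinates R X + t. Camera axes: x right, y down, z forward; pixel columns grow to the right and rows downward; lengths in m; the calibration is good to about 2 mm. A picture is of the moment at which its call begins. calibration takes no time and is no camera call.
- hand_in(): hands the job in; it is judged then, once.
Trained networks look in the newest picture that a camera, given by its name, has taken for a name from the list of things; names that differ only in an ending like _2 or _b are one class to them, and where a whole thing is asked for, a point or a joint stands for the part that bears it (a point fixed in the world has none). Each returns a list of dicts, best first, with "conf" (0 to 1); they miss things now and then, are a little off and sometimes report something else, mostly with a low value. They report only what shows in the picture. A call takes as long as a camera call.
- nets.search_frame(camera, query): "centre" ([x, y, z] in m, in world coordinates, good to about 4 mm: the middle of the surface that is visible of it).
- nets.spot_point(camera, query): "centre" ([x, y, z] in m, in world coordinates, good to about 4 mm: a listed point, or the origin of a listed thing).
The state is a dict: "time": time; "q": joint angles; "joint_velocities": joint speeds; "joint_torque": joint torques, N m; "position": TCP position; "tool_rot": TCP orientation; "ft_force": force on the tool from outside, world axes, zero at the start; "moment": the same for the moment, N m; "grip_width": finger opening in m; "grip_force": force on a finger pad.
Only numpy, scipy, OpenCV 4.12 (cv2) and the standard library are available. Lean on these libraries where they do the work, as an engineer would, in place of code of your own. Each camera call takes 0.05 s, during which the arm holds its last target. There are 200 camera calls.

## Working session

There is one attempt and no reset: what is moved stays moved. The work goes in short steps, Python scripts to look and compute and a tool call to move; the robot and the scene stay as the last step left them, time stands still between calls to the robot, and variables do not carry over. Pictures are saved under pics/ and viewed, at most 10 in all, crops included, and the job is handed in when it is done.

Besides the shell and the picture viewer there is one more tool, called after ">>>" as name(argument=value, ...) on one line, values as JSON. apply_moves: Moves the arm, as the interface text tells. Its arguments: {"type":"object","properties":{"series":{"type":"array"},"hand":{"type":"number"},"newtons":{"type":"number"}},"required":["series"]}

```bash
mkdir -p pics; cat > h.py <<'E'
import numpy as np, cv2
from rig import get_obs, vision, hand_in, nets, robot
def snap(cam,name):
    im=vision.camera(cam); cv2.imwrite(f'pics/{name}.png',im[:,:,::-1]); return im
def proj(cam,X):
    c=vision.calibration(cam); p=np.array(c['K'])@(np.array(c['R'])@np.array(X,float)+np.array(c['t'])); return p[:2]/p[2]
def ray(cam,uv,z):
    c=vision.calibration(cam);K,R,t=[np.array(c[k]) for k in 'KRt']
    d=R.T@np.linalg.inv(K)@np.array([*uv,1.]); o=-R.T@t; return o+d*(z-o[2])/d[2]
E
python3 - <<'E'
from h import *
print(robot.finger_overhang, get_obs()['position'],get_obs()['tool_rot'])
snap('scene','s0');snap('top','t0')
for n in ['till','till_lip','drawer_floor','drawer_handle','gift_box_0','tray','tray_rib','tray_front','tray_back','calculator','screwdriver','chip_jar','pen_pot_1','label_roll','palm_stone_5','palm_stone_3','tower_grey']:
  for c in ['top','scene']:
    r=nets.spot_point(c,n)
    print(n,c,[(np.round(a['centre'],3).tolist(),round(a['conf'],2)) for a in r[:2]])
E
```

```text
0.022 [0.27635474 0.5598286  0.24358336] [ 2.27377567e-01  9.73806084e-01 -9.87364453e-04 -4.22148091e-04]
till top [([0.67, -0.002, -0.0], 0.92), ([0.592, -0.002, 0.073], 0.66)]
till scene [([0.669, -0.008, -0.001], 0.96), ([0.496, 0.317, -0.001], 0.25)]
till_lip top [([0.592, 0.0, 0.076], 0.87)]
till_lip scene [([0.495, -0.191, 0.002], 0.25)]
drawer_floor top [([0.685, -0.281, 0.002], 0.31)]
drawer_floor scene [([0.663, -0.004, 0.012], 0.98), ([0.647, -0.375, 0.001], 0.67)]
drawer_handle top [([0.536, 0.0, 0.047], 0.87), ([0.592, 0.0, 0.074], 0.75)]
drawer_handle scene [([0.54, -0.0, 0.049], 0.73)]
gift_box_0 top [([0.685, -0.277, -0.0], 0.24)]
gift_box_0 scene [([0.639, -0.01, 0.012], 0.61)]
tray top [([0.421, 0.306, -0.002], 0.8), ([0.499, 0.312, 0.003], 0.19)]
tray scene [([0.422, 0.306, 0.0], 0.85), ([0.373, -0.144, -0.0], 0.44)]
tray_rib top [([0.395, 0.303, 0.043], 0.58)]
tray_rib scene [([0.394, 0.306, 0.044], 0.71), ([0.494, 0.313, 0.0], 0.16)]
tray_front top [([0.348, 0.298, -0.001], 0.81), ([0.364, 0.087, 0.003], 0.25)]
tray_front scene [([0.348, 0.298, 0.0], 0.63)]
tray_
[... 445 characters left out ...]
], 0.75)]
chip_jar scene [([0.605, -0.247, 0.004], 0.84)]
pen_pot_1 top [([0.686, -0.282, -0.001], 0.7)]
pen_pot_1 scene [([0.69, -0.275, -0.001], 0.59)]
label_roll top [([0.506, 0.456, -0.004], 0.56)]
label_roll scene [([0.508, 0.456, -0.004], 0.75)]
palm_stone_5 top [([0.373, -0.15, 0.0], 0.69), ([0.362, 0.087, 0.001], 0.42)]
palm_stone_5 scene [([0.376, -0.15, 0.004], 0.71), ([0.359, 0.09, -0.004], 0.4)]
palm_stone_3 top [([0.373, -0.15, 0.0], 0.69), ([0.362, 0.087, 0.001], 0.42)]
palm_stone_3 scene [([0.376, -0.15, 0.004], 0.71), ([0.359, 0.09, -0.004], 0.4)]
tower_grey top [([0.591, -0.003, 0.074], 0.69), ([0.492, -0.183, -0.001], 0.63)]
tower_grey scene [([0.492, -0.183, 0.002], 0.49)]
```

View pics/s0.png

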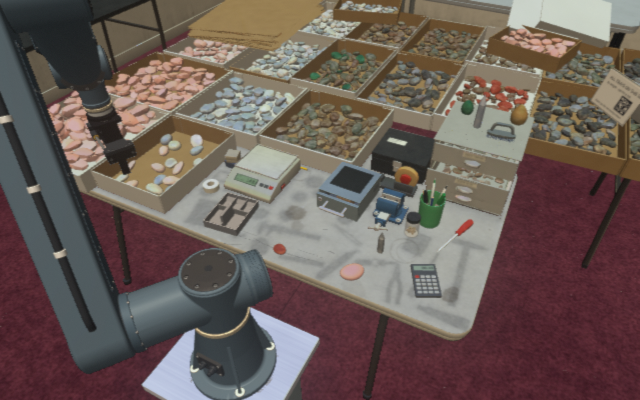

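View pics/t0.png

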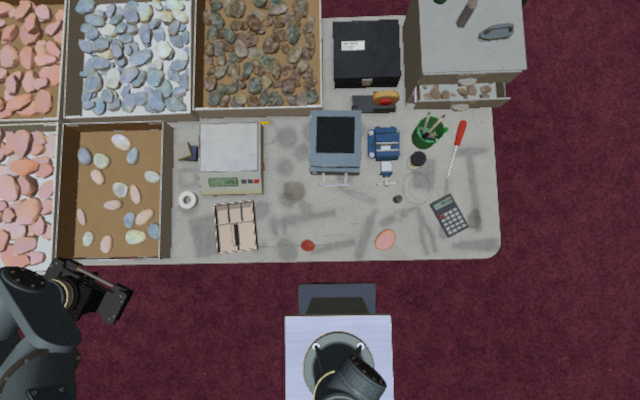

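The scene view shows the shut till at about (350,190), with the tray at (231,213) left of it. In the top view the till is at (335,143), its handle at (338,182) and the tray at (236,227). There is bare table between the tray and the till at about (285,220). I'll zoom in for yaw.

```bash
python3 - <<'E'
import cv2,numpy as np
im=cv2.imread('pics/t0.png')
a=cv2.resize(im[100:200,290:390],None,fx=4,fy=4,interpolation=cv2.INTER_CUBIC)
b=cv2.resize(im[180:280,190:290],None,fx=4,fy=4,interpolation=cv2.INTER_CUBIC)
cv2.imwrite('pics/c0.png',np.hstack([a,b]))
from h import *
for X in [(.59,.075,.078),(.59,-.075,.078),(.759,.075,.078),(.759,-.075,.078),(.543,.04,.048),(.543,-.04,.048)]:print(X,((proj('top',X)-[290,100])*4).round(1))
print(vision.calibration('top'))
E
```

```text
(0.59, 0.075, 0.078) [ 72.9 265.3]
(0.59, -0.075, 0.078) [278.7 260.4]
(0.759, 0.075, 0.078) [69.8 41.1]
(0.759, -0.075, 0.078) [272.2  35.4]
(0.543, 0.04, 0.048) [123.4 333.8]
(0.543, -0.04, 0.048) [230.7 331.4]
{'K': array([[374.65451438,   0.        , 322.03430923],
       [  0.        , 374.65451438, 197.89021848],
       [  0.        ,   0.        ,   1.        ]]), 'R': array([[-0.01766407, -0.9992835 , -0.0334733 ],
       [-0.99421641,  0.02110182, -0.10530171],
       [ 0.10593261,  0.03141965, -0.9938768 ]]), 't': array([0.04764029, 0.50093173, 1.10801285])}
```

View pics/c0.png

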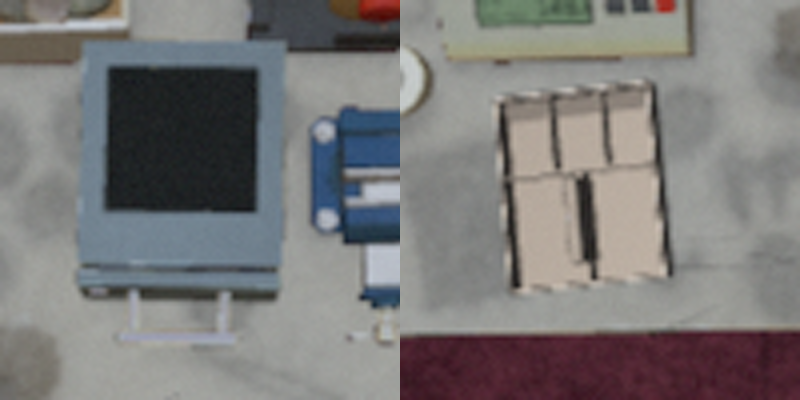

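The crop shows the till roof with corners at about (84,42), (285,41), (79,265) and (280,265), and the handle running from (118,337) to (235,338). The tray's rim corners are (498,98), (655,82), (513,292) and (672,275) in the crop, with the rib toward the robot.

```bash
python3 - <<'E'
from h import *
def R(l,u,v,ox,oy,z):
    p=ray('top',(ox+u/4-.375,oy+v/4-.375),z);print(l,p.round(4));return p
r=[R('roof',*c,290,100,.078) for c in [(84,42),(285,41),(79,265),(280,265)]]
h=[R('hand',*c,290,100,.048) for c in [(118,337),(235,338)]]
t=[R('tray',*c,190,180,.028) for c in [(98,98),(255,82),(113,292),(272,275)]]
print('roof mean',np.mean(r,0),'yaw side',[np.degrees(np.arctan2(*(r[a]-r[b])[[1,0]])) for a,b in((0,2),(1,3))],[np.degrees(np.arctan2(*(r[b]-r[a])[[0,1]]*[-1,1])) for a,b in((1,0),(3,2))])
print('tray mean',np.mean(t,0),[np.degrees(np.arctan2(*(t[a]-t[b])[[1,0]])) for a,b in((0,2),(1,3))],[np.degrees(np.arctan2(*(t[b]-t[a])[[0,1]]*[-1,1])) for a,b in((1,0),(3,2))])
P=[(c,n,np.round(nets.spot_point(c,n)[0]['centre'],4)) for n in ('tray_front','tray_back','tray_rib','till','till_lip','drawer_handle') for c in('top','scene')]
for p in P:print(*p)
E
```

```text
roof [0.7592 0.0656 0.078 ]
roof [ 0.7556 -0.0832  0.078 ]
roof [0.5913 0.0716 0.078 ]
roof [ 0.5877 -0.0748  0.078 ]
hand [0.5418 0.0452 0.048 ]
hand [ 0.5391 -0.042   0.048 ]
tray [0.4895 0.3677 0.028 ]
tray [0.4993 0.2471 0.028 ]
tray [0.3427 0.3544 0.028 ]
tray [0.3534 0.234  0.028 ]
roof mean [ 0.67344775 -0.00520963  0.078     ] yaw side [np.float64(-2.0764846752498127), np.float64(-2.873115690353071)] [np.float64(-1.388297332449682), np.float64(-1.383133332866086)]
tray mean [0.42122594 0.30081541 0.028     ] [np.float64(5.176656095480355), np.float64(5.131070643317803)] [np.float64(4.6175902135689455), np.float64(5.065946842347647)]
top tray_front [ 0.3479  0.2976 -0.0014]
scene tray_front [0.3476 0.2978 0.    ]
top tray_back [0.4982 0.3126 0.0037]
scene tray_back [0.4937 0.3135 0.0049]
top tray_rib [0.3947 0.3033 0.0432]
scene tray_rib [0.3941 0.306  0.0439]
top till [ 6.698e-01 -1.700e-03 -2.000e-04]
scene till [ 0.6687 -0.0082 -0.0008]
top till_lip [5.916e-01 1.000e-04 7.560e-02]
scene till_lip [ 0.4947 -0.1906  0.0019]
top drawer_handle [5.359e-01 5.000e-04 4.710e-02]
scene drawer_handle [ 5.404e-01 -3.000e-04  4.930e-02]
```

>>> apply_moves(series=[{"offset": [26.4,-55.9,-9],"rot": [0,0,-65.7]},{"offset": [26.4,-55.9,-9],"rot": [0,0,-65.7]},{"offset": [26.4,-55.9,-9],"rot": [0,0,-65.7]},{"offset": [26.4,-55.9,-9],"rot": [0,0,-65.7]},{"offset": [26.4,-55.9,-9],"rot": [0,0,-65.7]},{"offset": [26.4,-55.9,-9],"rot": [0,0,-65.7]},{"offset": [26.4,-55.9,-9],"rot": [0,0,-65.7]},{"offset": [26.4,-55.9,-9],"rot": [0,0,-65.7]},{"offset": [26.4,-55.9,-9],"rot": [0,0,-65.7]},{"offset": [26.4,-55.9,-9],"rot": [0,0,-65.7]},{"offset": [26.4,-55.9,-9],"rot": [0,0,-65.7]},{"offset": [26.4,-55.9,-9],"rot": [0,0,-65.7]},{"offset": [26.4,-55.9,-9],"rot": [0,0,-65.7]},{"offset": [26.4,-55.9,-9],"rot": [0,0,-65.7]},{"offset": [26.4,-55.9,-9],"rot": [0,0,-65.7]},{"offset": [26.4,-55.9,-9],"rot": [0,0,-65.7]}], hand=0.28, newtons=25)

```text
time: 4.0
position: [0.5399, 0.0025, 0.1546]
tool_rot: [0.719, 0.695, -0.0, -0.001]
ft_force: [0.4, 0.6, 0.5]
grip_width: 0.0242
grip_force: 0.0
```

>>> apply_moves(series=[{"offset": [0.1,-0.1,-4],"rot": [0,0,0]},{"offset": [0.1,-0.1,-7],"rot": [0,0,0]},{"offset": [0.1,-0.1,-9],"rot": [0,0,0]},{"offset": [0.1,-0.1,-10.6],"rot": [0,0,0]},{"offset": [0.1,-0.1,-10.6],"rot": [0,0,0]}])

```text
time: 4.5
position: [0.5397, 0.0022, 0.047]
tool_rot: [0.718, 0.696, -0.001, -0.002]
ft_force: [-0.2, -0.0, 0.8]
grip_width: 0.0239
grip_force: 0.0
```

>>> apply_moves(series=[{"offset": [0,0,0],"rot": [0,0,0]},{"offset": [0,0,0],"rot": [0,0,0]},{"offset": [0,0,0],"rot": [0,0,0]},{"offset": [0,0,0],"rot": [0,0,0]}], hand=0)

```text
time: 4.9
position: [0.5417, 0.0009, 0.0496]
tool_rot: [0.719, 0.695, 0.0, 0.0]
ft_force: [-2.0, 2.4, 4.6]
grip_width: 0.0101
grip_force: 25.0
```

>>> apply_moves(series=[{"offset": [-1,0.03,0],"rot": [0,0,0]},{"offset": [-2.5,0.09,0],"rot": [0,0,0]},{"offset": [-4,0.14,0],"rot": [0,0,0]},{"offset": [-5.5,0.19,0],"rot": [0,0,0]},{"offset": [-7,0.25,0],"rot": [0,0,0]},{"offset": [-8.5,0.3,0],"rot": [0,0,0]},{"offset": [-9.5,0.33,0],"rot": [0,0,0]},{"offset": [-10.3,0.36,0],"rot": [0,0,0]},{"offset": [-10.6,0.37,0],"rot": [0,0,0]},{"offset": [-10.6,0.37,0],"rot": [0,0,0]},{"offset": [-10.6,0.37,0],"rot": [0,0,0]}])

```text
time: 6.0
position: [0.4378, 0.0052, 0.0495]
tool_rot: [0.72, 0.694, 0.002, 0.002]
ft_force: [3.2, 12.8, 4.4]
grip_width: 0.01
grip_force: 25.0
```

>>> apply_moves(series=[{"offset": [0,0,0],"rot": [0,0,0]},{"offset": [0,0,0],"rot": [0,0,0]},{"offset": [0,0,0],"rot": [0,0,0]},{"offset": [0,0,4],"rot": [0,0,0]},{"offset": [0,0,8],"rot": [0,0,0]},{"offset": [0,8,13],"rot": [0,0,0]},{"offset": [0,16,14],"rot": [0,0,0]},{"offset": [0,16,14],"rot": [0,0,0]},{"offset": [0,16,14],"rot": [0,0,0]}], hand=0.28)

```text
time: 6.9
position: [0.4359, 0.1667, 0.19]
tool_rot: [0.719, 0.695, 0.001, 0.001]
ft_force: [0.2, -0.6, -1.1]
grip_width: 0.0243
grip_force: 0.0
```

```bash
python3 - <<'E'
from h import *
t=snap('top','t1'); s=snap('scene','s1')
for n in ['gift_box_0','drawer_handle','drawer_floor','till','till_lip']:
  for c in ['top','scene']:
    r=nets.spot_point(c,n); print(n,c,[(np.round(a['centre'],4).tolist(),round(a['conf'],2)) for a in r[:2]])
a=t[120:250,280:400,::-1]; a=cv2.resize(a,None,fx=4,fy=4,interpolation=cv2.INTER_CUBIC)
print(proj('scene',(.5,0,.05)))
u,v=proj('scene',(.5,0,.05)).astype(int)
b=cv2.resize(s[v-40:v+40,u-40:u+35,::-1],(300,320),interpolation=cv2.INTER_CUBIC)
b=np.vstack([b,np.zeros((520-320,300,3),np.uint8)])
cv2.imwrite('pics/c1.png',np.hstack([a,b]))
E
```

```text
gift_box_0 top [([0.5435, -0.0073, 0.0162], 0.61), ([0.5917, 0.0002, 0.074], 0.32)]
gift_box_0 scene [([0.5351, -0.0034, 0.0127], 0.78), ([0.4397, 0.0051, 0.0488], 0.65)]
drawer_handle top [([0.4347, 0.0064, 0.0495], 0.7)]
drawer_handle scene [([0.4407, 0.0064, 0.0481], 0.76)]
drawer_floor top [([0.5643, -0.0032, 0.0094], 0.65)]
drawer_floor scene [([0.5615, 0.0019, 0.0136], 0.67), ([0.4459, -0.3444, 0.0018], 0.65)]
till top [([0.6701, -0.0005, -0.0002], 0.77)]
till scene [([0.6653, -0.0067, -0.0024], 0.91), ([0.5569, 0.001, 0.0178], 0.72)]
till_lip top [([0.5909, -0.0012, 0.0732], 0.77)]
till_lip scene [([0.5855, -0.0013, 0.0731], 0.68)]
[325.14747129 217.69516818]
```

View pics/c1.png

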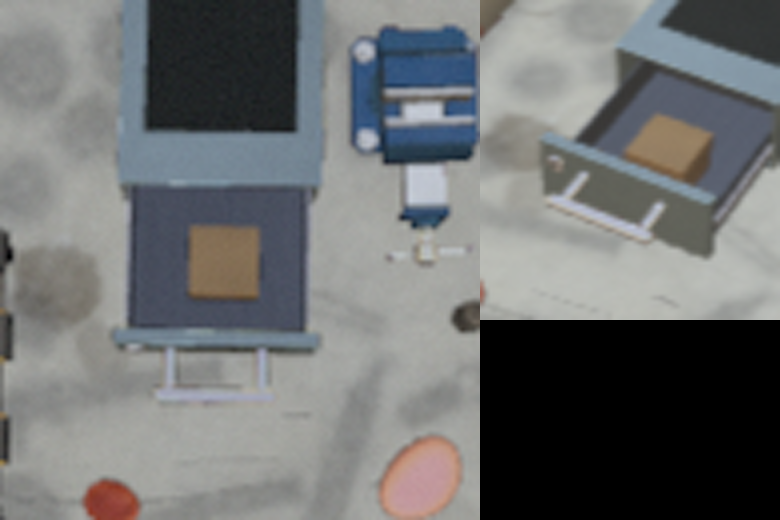

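The open drawer shows the gift box lid square to it, with corners at about (190,227), (259,227), (190,297) and (259,298). The handle runs from (156,395) to (271,395), and the drawer front is at row 340.

```bash
python3 - <<'E'
from h import *
def R(l,u,v,z):
    p=ray('top',(280+u/4-.375,120+v/4-.375),z);print(l,p.round(4));return p
b=[R('box',*c,.048) for c in [(190,227),(259,227),(190,297),(259,298)]];print(np.mean(b,0))
[R('handle',*c,.048) for c in [(156,395),(271,395)]]
[R('front inner',*c,.069) for c in [(118,330),(318,334)]]
[R('lip',*c,.078) for c in [(120,186),(320,186)]]
[R('floor edge at lip/front',*c,.042) for c in [(131,190),(308,190),(130,326),(305,328)]]
print(get_obs()['position'],get_obs()['q'])
E
```

```text
box [0.5639 0.0209 0.048 ]
box [ 0.5627 -0.0307  0.048 ]
box [0.5112 0.0219 0.048 ]
box [ 0.5094 -0.0294  0.048 ]
[ 0.53682994 -0.00432525  0.048     ]
handle [0.4388 0.0484 0.048 ]
handle [ 0.4372 -0.0365  0.048 ]
front inner [0.4857 0.0745 0.069 ]
front inner [ 0.4797 -0.0709  0.069 ]
lip [0.5905 0.0709 0.078 ]
lip [ 0.587  -0.0748  0.078 ]
floor edge at lip/front [0.5942 0.065  0.042 ]
floor edge at lip/front [ 0.591  -0.0683  0.042 ]
floor edge at lip/front [0.4911 0.0672 0.042 ]
floor edge at lip/front [ 0.4869 -0.0632  0.042 ]
[0.43578345 0.1632984  0.18827179] [ 1.17722213e-01  4.04344560e-01  1.88185354e+00 -6.91969187e-05
  8.56129300e-01  1.53947668e-01]
```

>>> apply_moves(series=[{"offset": [10.1,-16.8,-5],"rot": [0,0,90]},{"offset": [10.1,-16.8,-5],"rot": [0,0,90]},{"offset": [10.1,-16.8,-5],"rot": [0,0,90]},{"offset": [10.1,-16.8,-5],"rot": [0,0,90]},{"offset": [10.1,-16.8,-5],"rot": [0,0,90]},{"offset": [10.1,-16.8,-5],"rot": [0,0,90]},{"offset": [10.1,-16.8,-5],"rot": [0,0,90]},{"offset": [10.1,-16.8,-5],"rot": [0,0,90]},{"offset": [10.1,-16.8,-5],"rot": [0,0,90]},{"offset": [10.1,-16.8,-5],"rot": [0,0,90]},{"offset": [10.1,-16.8,-5],"rot": [0,0,90]},{"offset": [10.1,-16.8,-5],"rot": [0,0,90]},{"offset": [10.1,-16.8,-9],"rot": [0,0,90]},{"offset": [10.1,-16.8,-12],"rot": [0,0,90]},{"offset": [10.1,-16.8,-14],"rot": [0,0,90]},{"offset": [10.1,-16.8,-14.7],"rot": [0,0,90]},{"offset": [10.1,-16.8,-14.7],"rot": [0,0,90]}], hand=0.78)

```text
time: 9.2
position: [0.5362, -0.004, 0.0407]
tool_rot: [0.018, 1.0, 0.0, -0.001]
ft_force: [1.3, -0.8, 1.1]
grip_width: 0.0678
grip_force: 0.0
```

>>> apply_moves(series=[{"offset": [0,0,0],"rot": [0,0,0]},{"offset": [0,0,0],"rot": [0,0,0]},{"offset": [0,0,0],"rot": [0,0,0]},{"offset": [0,0,0],"rot": [0,0,0]}], hand=0, newtons=12)

```text
time: 9.6
position: [0.5375, -0.0041, 0.0426]
tool_rot: [0.017, 1.0, -0.0, 0.001]
ft_force: [-0.3, -0.8, 4.1]
grip_width: 0.0518
grip_force: 12.0
```

>>> apply_moves(series=[{"offset": [0,0,2],"rot": [0,0,0]},{"offset": [0,0,5],"rot": [0,0,0]},{"offset": [0,0,9],"rot": [0,0,0]},{"offset": [-3,4,10],"rot": [0,0,0]},{"offset": [-6,8,10],"rot": [0,0,0]},{"offset": [-9,12,10],"rot": [0,0,0]},{"offset": [-11.2,16.6,8],"rot": [0,0,0]},{"offset": [-11.2,16.6,4],"rot": [0,0,0]},{"offset": [-11.2,16.6,1],"rot": [0,0,0]},{"offset": [-11.2,16.6,-0.5],"rot": [0,0,0]},{"offset": [-11.2,16.6,-1.1],"rot": [0,0,0]},{"offset": [-11.2,16.6,-1.1],"rot": [0,0,0]},{"offset": [-11.2,16.6,-1.1],"rot": [0,0,0]}])

```text
time: 10.9
position: [0.4253, 0.162, 0.031]
tool_rot: [0.017, 1.0, 0.0, 0.001]
ft_force: [-0.4, -0.4, -0.0]
grip_width: 0.052
grip_force: 12.0
```

>>> apply_moves(series=[{"offset": [0,0,0],"rot": [0,0,0]},{"offset": [0,0,0],"rot": [0,0,0]},{"offset": [0,0,0],"rot": [0,0,0]},{"offset": [0,0,4],"rot": [0,0,0]},{"offset": [0,0,9],"rot": [0,0,0]}], hand=0.78)

```text
time: 11.4
position: [0.4232, 0.1617, 0.1195]
tool_rot: [0.018, 1.0, -0.0, -0.003]
ft_force: [2.3, 0.1, 0.8]
grip_width: 0.0679
grip_force: 0.0
```

>>> apply_moves(series=[{"offset": [-1,4.5,2],"rot": [0,0,7]},{"offset": [-2,9,2],"rot": [0,0,7]},{"offset": [-3,13.9,2],"rot": [0,0,7]},{"offset": [-3,13.9,2],"rot": [0,0,7]}], hand=0.42)

```text
time: 11.8
position: [0.3937, 0.306, 0.1415]
tool_rot: [-0.047, 0.999, 0.001, 0.002]
ft_force: [-1.1, -0.5, 0.5]
grip_width: 0.044
grip_force: 0.0
```

```bash
python3 - <<'E'
from h import *
t=snap('top','t2'); s=snap('scene','s2')
for n in ['gift_box_0','tray_rib','tray_front','tray_back','tray']:
  for c in ['top','scene']:
    r=nets.spot_point(c,n); print(n,c,[(np.round(a['centre'],4).tolist(),round(a['conf'],2)) for a in r[:1]])
print(get_obs()['position'])
a=cv2.resize(t[170:270,180:310,::-1],None,fx=3,fy=3,interpolation=cv2.INTER_CUBIC)
b=cv2.resize(s[160:260,180:310,::-1],None,fx=3,fy=3,interpolation=cv2.INTER_CUBIC)
cv2.imwrite('pics/c2.png',np.hstack([a,b]))
E
```

```text
gift_box_0 top [([0.4318, 0.1593, 0.0001], 0.6)]
gift_box_0 scene [([0.4257, 0.1608, 0.0027], 0.62)]
tray_rib top [([0.3943, 0.303, 0.042], 0.8)]
tray_rib scene [([0.3971, 0.3084, 0.0467], 0.57)]
tray_front top [([0.3491, 0.2979, 0.0023], 0.69)]
tray_front scene [([0.3483, 0.2991, 0.0013], 0.83)]
tray_back top [([0.4987, 0.3136, 0.0032], 0.83)]
tray_back scene [([0.4964, 0.3145, 0.0027], 0.95)]
tray top [([0.4212, 0.305, -0.0031], 0.89)]
tray scene [([0.4194, 0.3078, -0.0016], 0.97)]
[0.39506824 0.30046077 0.1405104 ]
```

View pics/c2.png

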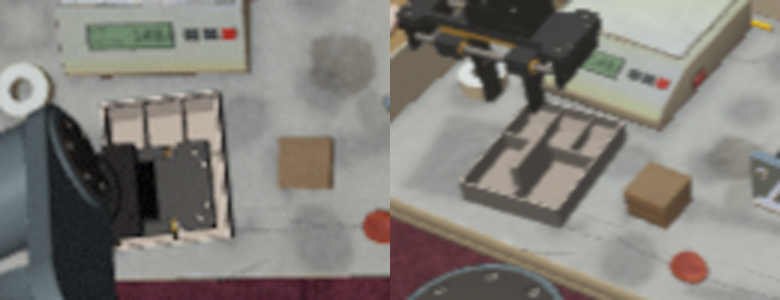

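The gift box stands upright on the table at (305,163) in the crop, and the gripper is above the tray rib.

>>> apply_moves(series=[{"offset": [0,0.25,-4],"rot": [0,0,0.6]},{"offset": [0,0.25,-7],"rot": [0,0,0.6]},{"offset": [0,0.25,-8.5],"rot": [0,0,0.6]},{"offset": [0,0.25,-9.3],"rot": [0,0,0.6]},{"offset": [0,0.25,-9.3],"rot": [0,0,0.6]}])

```text
time: 12.9
position: [0.3944, 0.3032, 0.0467]
tool_rot: [-0.049, 0.999, -0.0, -0.001]
ft_force: [0.2, -0.3, 0.1]
grip_width: 0.0368
grip_force: 0.0
```

>>> apply_moves(series=[{"offset": [0,0,0],"rot": [0,0,0]},{"offset": [0,0,0],"rot": [0,0,0]},{"offset": [0,0,0],"rot": [0,0,0]},{"offset": [0,0,0],"rot": [0,0,0]},{"offset": [0,0,0],"rot": [0,0,0]}], hand=0, newtons=40)

```text
time: 13.4
position: [0.3951, 0.3036, 0.0482]
tool_rot: [-0.049, 0.999, 0.0, 0.0]
ft_force: [-0.2, -1.1, 5.6]
grip_width: 0.0095
grip_force: 40.0
```

>>> apply_moves(series=[{"offset": [0,0,2],"rot": [0,0,0]},{"offset": [0,0,5],"rot": [0,0,0]},{"offset": [0,0,8.5],"rot": [0,0,0]},{"offset": [0.5,-2,12],"rot": [0,0,-1]},{"offset": [1.2,-5.5,14.5],"rot": [0,0,-2]},{"offset": [2,-9.5,15.2],"rot": [0,0,-3]},{"offset": [2.8,-13.5,15.2],"rot": [0,0,-4]},{"offset": [3.6,-17.5,15.2],"rot": [0,0,-5]},{"offset": [4.4,-21.5,15.2],"rot": [0,0,-6]},{"offset": [5.2,-25.5,15.2],"rot": [0,0,-7]},{"offset": [5.8,-28.5,15.2],"rot": [0,0,-8]},{"offset": [6.1,-29.9,15.2],"rot": [0,0,-8]},{"offset": [6.1,-29.9,15.2],"rot": [0,0,-8]},{"offset": [6.1,-29.9,15.2],"rot": [0,0,-8]}])

```text
time: 14.8
position: [0.4548, 0.0054, 0.1992]
tool_rot: [0.021, 1.0, 0.001, -0.001]
ft_force: [-1.0, 1.3, -3.3]
grip_width: 0.0098
grip_force: 40.0
```

```bash
python3 - <<'E'
from h import *
t=snap('top','t3'); s=snap('scene','s3')
for n in ['tray_rib','tray_front','tray_back','tray','drawer_handle','gift_box_0','drawer_floor']:
  for c in ['top','scene']:
    r=nets.spot_point(c,n); print(n,c,[(np.round(a['centre'],4).tolist(),round(a['conf'],2)) for a in r[:1]])
o=[get_obs()['position'] for _ in range(1)];print(o)
a=cv2.resize(t[120:250,270:400,::-1],None,fx=3,fy=3,interpolation=cv2.INTER_CUBIC)
b=cv2.resize(s[140:270,260:390,::-1],None,fx=3,fy=3,interpolation=cv2.INTER_CUBIC)
cv2.imwrite('pics/c3.png',np.hstack([a,b]))
E
```

```text
tray_rib top []
tray_rib scene [([0.454, 0.0091, 0.1941], 0.93)]
tray_front top [([0.4075, 0.0095, 0.1516], 0.97)]
tray_front scene [([0.4072, 0.0067, 0.1526], 0.85)]
tray_back top [([0.5596, 0.0022, 0.1518], 0.94)]
tray_back scene [([0.5551, 0.0058, 0.1502], 0.64)]
tray top [([0.6709, -0.0025, 0.0001], 0.15)]
tray scene [([0.4836, 0.0058, 0.1478], 0.98)]
drawer_handle top []
drawer_handle scene [([0.4452, -0.3437, -0.0008], 0.64)]
gift_box_0 top [([0.4297, 0.16, 0.0019], 0.5)]
gift_box_0 scene [([0.4259, 0.1604, -0.0011], 0.58)]
drawer_floor top [([0.5623, -0.0008, 0.0056], 0.6)]
drawer_floor scene [([0.5567, 0.0016, 0.0141], 0.67)]
[array([0.45576347, 0.00450387, 0.19956511])]
```

View pics/c3.png

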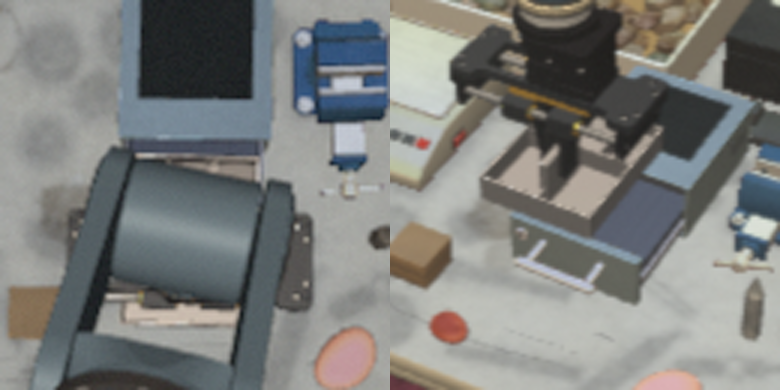

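The tray hangs level with the rib toward the robot. Its back edge is about 102 mm ahead of the TCP. Next I tilt it and approach.

>>> apply_moves(series=[{"offset": [0,0,0],"rot": [0.3,7,0]},{"offset": [0,0,0],"rot": [0.6,14,0]},{"offset": [0,0,0],"rot": [0.8,20,0]},{"offset": [0,0,-2],"rot": [0.96,22.9,0]},{"offset": [0,0,-4.1],"rot": [0.96,22.9,0]},{"offset": [2.3,-0.1,-6.6],"rot": [0.96,22.9,0]},{"offset": [2.3,-0.1,-6.6],"rot": [0.96,22.9,0]},{"offset": [2.3,-0.1,-6.6],"rot": [0.96,22.9,0]}])

```text
time: 16.4
position: [0.4787, 0.0035, 0.133]
tool_rot: [0.02, 0.98, 0.004, -0.199]
ft_force: [-1.1, -0.1, -2.5]
grip_width: 0.0098
grip_force: 40.0
```

```bash
python3 - <<'E'
from h import *
from scipy.spatial.transform import Rotation as Q
vision.camera('top');vision.camera('scene')
for n in ['tray_front','tray_back','tray']:
  for c in ['top','scene']:
    r=nets.spot_point(c,n); print(n,c,[(np.round(a['centre'],4).tolist(),round(a['conf'],2)) for a in r[:1]])
o=get_obs();print(o['position'],o['ft_force'],o['q']);print(Q.from_quat(o['tool_rot']).as_matrix().round(3))
E
```

```text
tray_front top []
tray_front scene [([0.4174, 0.0058, 0.1096], 0.7)]
tray_back top []
tray_back scene [([0.5512, 0.0042, 0.0476], 0.83)]
tray top []
tray scene [([0.4817, 0.0002, 0.0793], 0.56)]
[0.47874798 0.0035706  0.13421803] [ 1.18063919 -1.23667115 -3.50693384] [-0.19138272  0.65732783  1.63436445 -0.06120546  1.24541219 -1.68927128]
[[-0.921  0.042 -0.388]
 [ 0.038  0.999  0.016]
 [ 0.388 -0.    -0.921]]
```

>>> apply_moves(series=[{"offset": [0.8,-0.03,-0.5],"rot": [0,0,0]},{"offset": [1.5,-0.06,-1.0],"rot": [0,0,0]},{"offset": [2.3,-0.09,-1.3],"rot": [0,0,0]},{"offset": [3,-0.12,-1.6],"rot": [0,0,0]},{"offset": [3.8,-0.15,-2.0],"rot": [0,0,0]},{"offset": [4.5,-0.18,-2.4],"rot": [0,0,0]},{"offset": [5.5,-0.23,-2.8],"rot": [0,0,0]},{"offset": [6.5,-0.27,-3.0],"rot": [0,0,0]},{"offset": [7.2,-0.3,-3.1],"rot": [0,0,0]},{"offset": [7.7,-0.32,-3.2],"rot": [0,0,0]},{"offset": [7.7,-0.32,-3.2],"rot": [0,0,0]},{"offset": [7.7,-0.32,-3.2],"rot": [0,0,0]}])

```text
time: 18.0
position: [0.5554, 0.0004, 0.1016]
tool_rot: [0.02, 0.98, 0.004, -0.199]
ft_force: [0.4, 0.3, -3.0]
grip_width: 0.0099
grip_force: 40.0
```

```bash
python3 - <<'E'
from h import *
vision.camera('top');vision.camera('scene')
for n in ['tray_front','tray_back','tray','drawer_handle','drawer_floor']:
  for c in ['top','scene']:
    r=nets.spot_point(c,n); print(n,c,[(np.round(a['centre'],4).tolist(),round(a['conf'],2)) for a in r[:1]])
o=get_obs();print(o['position'],o['ft_force'])
E
```

```text
tray_front top []
tray_front scene [([0.4924, 0.0021, 0.0782], 0.97)]
tray_back top []
tray_back scene [([0.63, -0.0004, 0.018], 0.95)]
tray top []
tray scene [([0.5612, 0.0031, 0.0475], 0.58)]
drawer_handle top []
drawer_handle scene [([0.4373, 0.0034, 0.0484], 0.59)]
drawer_floor top []
drawer_floor scene [([0.5632, 0.0015, 0.0146], 0.96)]
[5.55764054e-01 3.63039692e-04 1.01593001e-01] [ 0.24799285 -0.62694854 -2.83208032]
```

>>> apply_moves(series=[{"offset": [-0.27,0.01,-0.66],"rot": [-0.17,-4,0]},{"offset": [-0.56,0.02,-1.33],"rot": [-0.33,-7.9,0]},{"offset": [-0.9,0.04,-2.0],"rot": [-0.49,-11.7,0]},{"offset": [-1.23,0.05,-2.7],"rot": [-0.65,-15.4,0]},{"offset": [-1.55,0.06,-3.4],"rot": [-0.8,-19.2,0]},{"offset": [-1.85,0.08,-4.0],"rot": [-0.96,-22.9,0]},{"offset": [-1.85,0.08,-4.15],"rot": [-0.96,-22.9,0]},{"offset": [-1.85,0.08,-4.2],"rot": [-0.96,-22.9,0]},{"offset": [-1.85,0.08,-4.2],"rot": [-0.96,-22.9,0]}])

```text
time: 19.5
position: [0.5381, 0.0013, 0.0602]
tool_rot: [0.021, 1.0, 0.0, 0.0]
ft_force: [-0.6, 2.6, 4.1]
grip_width: 0.01
grip_force: 40.0
```

```bash
python3 - <<'E'
from h import *
t=snap('top','t4');s=snap('scene','s4')
for n in ['tray_front','tray_back','tray','drawer_handle','drawer_floor']:
  for c in ['top','scene']:
    r=nets.spot_point(c,n); print(n,c,[(np.round(a['centre'],4).tolist(),round(a['conf'],2)) for a in r[:1]])
o=get_obs();print(o['position'],o['ft_force'],o['tool_rot'])
E
```

```text
tray_front top []
tray_front scene [([0.4907, 0.004, 0.0123], 0.85)]
tray_back top []
tray_back scene [([0.6387, -0.0027, 0.012], 0.67)]
tray top []
tray scene [([0.5669, -0.0007, 0.0111], 0.84)]
drawer_handle top []
drawer_handle scene [([0.4444, 0.005, 0.0484], 0.86)]
drawer_floor top []
drawer_floor scene []
[0.53823414 0.00131395 0.06014297] [-0.9432418   2.59445373  5.12276396] [2.08224745e-02 9.99783018e-01 4.17556552e-05 5.82272328e-04]
```

>>> apply_moves(series=[{"offset": [0,0,0],"rot": [0,0,0]},{"offset": [0,0,0],"rot": [0,0,0]},{"offset": [0,0,0],"rot": [0,0,0]},{"offset": [0,0,2],"rot": [0,0,0]},{"offset": [0,0,5],"rot": [0,0,0]},{"offset": [0,0,9],"rot": [0,0,0]},{"offset": [-3,4,11],"rot": [0,0,-8]},{"offset": [-6,8,11],"rot": [0,0,-16]},{"offset": [-9,12,11],"rot": [0,0,-24]},{"offset": [-10,16,11],"rot": [0,0,-32]},{"offset": [-10,18,11],"rot": [0,0,-40]},{"offset": [-10,18,11],"rot": [0,0,-48]}], hand=0.33)

```text
time: 21.3
position: [0.4366, 0.1837, 0.1697]
tool_rot: [0.427, 0.904, 0.0, 0.0]
ft_force: [0.2, -1.3, -0.4]
grip_width: 0.0288
grip_force: 0.0
```

```bash
python3 - <<'E'
from h import *
t=snap('top','t5');s=snap('scene','s5')
for n in ['tray_front','tray_back','tray_rib','tray','drawer_handle','drawer_floor','gift_box_0']:
  for c in ['top','scene']:
    r=nets.spot_point(c,n); print(n,c,[(np.round(a['centre'],4).tolist(),round(a['conf'],2)) for a in r[:1]])
o=get_obs();print(o['position'],o['ft_force'],o['tool_rot'])
a=cv2.resize(t[120:250,270:400,::-1],None,fx=3,fy=3,interpolation=cv2.INTER_CUBIC)
b=cv2.resize(s[140:270,260:390,::-1],None,fx=3,fy=3,interpolation=cv2.INTER_CUBIC)
cv2.imwrite('pics/c5.png',np.hstack([a,b]))
E
```

```text
tray_front top [([0.4967, 0.0036, 0.0139], 0.63)]
tray_front scene [([0.4926, 0.0014, 0.011], 0.75)]
tray_back top [([0.6428, -0.0018, 0.0119], 0.84)]
tray_back scene [([0.64, -0.0018, 0.0143], 0.86)]
tray_rib top [([0.5373, 0.003, 0.0564], 0.83)]
tray_rib scene [([0.5392, 0.0025, 0.0567], 0.85)]
tray top [([0.5678, 0.0005, 0.0103], 0.9)]
tray scene [([0.5657, -0.0012, 0.0119], 0.92)]
drawer_handle top [([0.4383, 0.0061, 0.0441], 0.61)]
drawer_handle scene [([0.4406, 0.0063, 0.047], 0.98)]
drawer_floor top [([0.4292, 0.1628, 0.0072], 0.44)]
drawer_floor scene []
gift_box_0 top [([0.5645, 0.0001, 0.0095], 0.68)]
gift_box_0 scene [([0.4246, 0.1632, 0.0018], 0.86)]
[0.43729082 0.1810914  0.16956136] [-0.70344936 -0.46968845  0.25966061] [4.25689859e-01 9.04869131e-01 1.99119824e-05 2.99684017e-06]
```

View pics/c5.png

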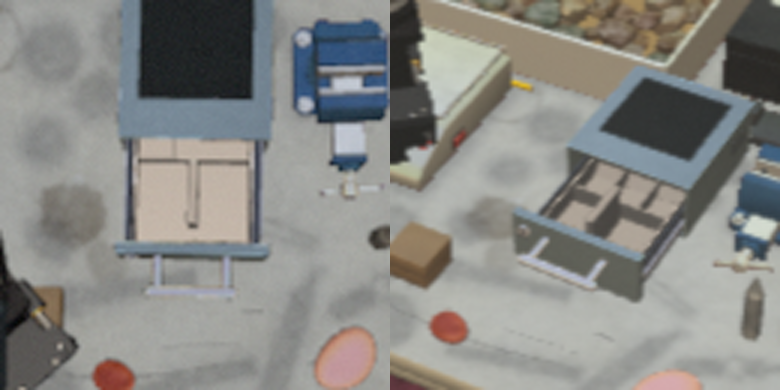

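The tray lies flat and centred in the drawer, with the rib toward the handle, and the box is undisturbed. Now I pinch the handle at (190,291) in the crop and push the drawer shut.

>>> apply_moves(series=[{"offset": [0,-17.6,-1],"rot": [0,0,-42]},{"offset": [0,-17.6,-1],"rot": [0,0,-42]},{"offset": [0,-17.6,-1],"rot": [0,0,-42]},{"offset": [0,-17.6,-1],"rot": [0,0,-42]},{"offset": [0,-17.6,-1],"rot": [0,0,-42]},{"offset": [0,-17.6,-1],"rot": [0,0,-42]},{"offset": [0,-17.6,-5],"rot": [0,0,-42]},{"offset": [0,-17.6,-8],"rot": [0,0,-42]},{"offset": [0,-17.6,-10.5],"rot": [0,0,-42]},{"offset": [0,-17.6,-12.1],"rot": [0,0,-42]},{"offset": [0,-17.6,-12.1],"rot": [0,0,-42]}], hand=0.28)

```text
time: 23.2
position: [0.4361, 0.0061, 0.0469]
tool_rot: [0.72, 0.694, -0.001, -0.002]
ft_force: [-0.4, 0.3, -0.4]
grip_width: 0.0246
grip_force: 0.0
```

>>> apply_moves(series=[{"offset": [0,0,0],"rot": [0,0,0]},{"offset": [0,0,0],"rot": [0,0,0]},{"offset": [0,0,0],"rot": [0,0,0]},{"offset": [0,0,0],"rot": [0,0,0]}], hand=0, newtons=20)

```text
time: 23.6
position: [0.4383, 0.0051, 0.0495]
tool_rot: [0.722, 0.692, 0.001, 0.001]
ft_force: [2.1, 1.1, 2.1]
grip_width: 0.0103
grip_force: 20.0
```

>>> apply_moves(series=[{"offset": [0.5,-0.02,0],"rot": [0,0,0]},{"offset": [1.2,-0.05,0],"rot": [0,0,0]},{"offset": [2,-0.08,0],"rot": [0,0,0]},{"offset": [2.8,-0.12,0],"rot": [0,0,0]},{"offset": [3.6,-0.15,0],"rot": [0,0,0]},{"offset": [4.4,-0.18,0],"rot": [0,0,0]},{"offset": [5.2,-0.22,0],"rot": [0,0,0]},{"offset": [6,-0.25,0],"rot": [0,0,0]},{"offset": [6.8,-0.29,0],"rot": [0,0,0]},{"offset": [7.6,-0.32,0],"rot": [0,0,0]},{"offset": [8.4,-0.35,0],"rot": [0,0,0]},{"offset": [9.1,-0.38,0],"rot": [0,0,0]},{"offset": [9.7,-0.41,0],"rot": [0,0,0]},{"offset": [10.2,-0.43,0],"rot": [0,0,0]},{"offset": [10.5,-0.44,0],"rot": [0,0,0]},{"offset": [10.6,-0.45,0],"rot": [0,0,0]},{"offset": [10.6,-0.45,0],"rot": [0,0,0]}])

```text
time: 25.3
position: [0.5428, 0.0006, 0.0495]
tool_rot: [0.722, 0.692, -0.0, -0.0]
ft_force: [-0.3, 0.1, 5.1]
grip_width: 0.0102
grip_force: 20.0
```

>>> apply_moves(series=[{"offset": [0.2,0,0],"rot": [0,0,0]},{"offset": [0.4,-0.02,0],"rot": [0,0,0]},{"offset": [0.4,-0.02,0],"rot": [0,0,0]}])

```text
time: 25.6
position: [0.5428, 0.0006, 0.0494]
tool_rot: [0.721, 0.693, -0.003, -0.004]
ft_force: [-7.7, -1.8, 11.0]
grip_width: 0.0102
grip_force: 20.1
```

Against the stop (Fx is −7.7 N and it does not move further). I'll ease off, release and retreat.

>>> apply_moves(series=[{"offset": [-0.2,0,0],"rot": [0,0,0]},{"offset": [-0.3,0,0],"rot": [0,0,0]}])

```text
time: 25.8
position: [0.5428, 0.0006, 0.0495]
tool_rot: [0.722, 0.692, -0.001, -0.001]
ft_force: [-1.4, 1.1, 5.6]
grip_width: 0.01
grip_force: 20.0
```

>>> apply_moves(series=[{"offset": [0,0,0],"rot": [0,0,0]},{"offset": [0,0,0],"rot": [0,0,0]},{"offset": [0,0,0],"rot": [0,0,0]},{"offset": [0,0,3],"rot": [0,0,0]},{"offset": [0,0,7],"rot": [0,0,0]},{"offset": [-3,3,11],"rot": [0,0,0]},{"offset": [-8,6,15],"rot": [0,0,0]},{"offset": [-12,10,17],"rot": [0,0,0]},{"offset": [-12,14,17],"rot": [0,0,0]},{"offset": [-12,18,17],"rot": [0,0,0]},{"offset": [-12,20,17],"rot": [0,0,0]},{"offset": [-12,20,17],"rot": [0,0,0]}], hand=0.28)

```text
time: 27.0
position: [0.4238, 0.2034, 0.219]
tool_rot: [0.72, 0.694, 0.001, 0.0]
ft_force: [0.1, -1.3, -0.0]
grip_width: 0.0243
grip_force: 0.0
```

```bash
python3 - <<'E'
from h import *
t=snap('top','t6');s=snap('scene','s6')
for n in ['drawer_handle','gift_box_0','till','tray']:
  for c in ['top','scene']:
    r=nets.spot_point(c,n); print(n,c,[(np.round(a['centre'],4).tolist(),round(a['conf'],2)) for a in r[:1]])
o=get_obs();print(o['time'],o['position'],o['ft_force'])
a=cv2.resize(t[100:230,270:400,::-1],None,fx=3,fy=3,interpolation=cv2.INTER_CUBIC)
b=cv2.resize(s[140:270,260:390,::-1],None,fx=3,fy=3,interpolation=cv2.INTER_CUBIC)
cv2.imwrite('pics/c6.png',np.hstack([a,b]))
E
```

```text
drawer_handle top [([0.5375, -0.0, 0.0501], 0.72)]
drawer_handle scene [([0.5466, 0.0011, 0.0477], 0.63)]
gift_box_0 top [([0.4298, 0.1595, 0.0039], 0.9)]
gift_box_0 scene [([0.4263, 0.1621, -0.0006], 0.59)]
till top [([0.6702, -0.0013, -0.0004], 0.86)]
till scene [([0.6702, -0.0075, -0.0031], 0.85)]
tray top [([0.6094, -0.2481, 0.0009], 0.18)]
tray scene [([0.6644, -0.0043, 0.0128], 0.59)]
27.5 [0.42443355 0.19971211 0.21844312] [ 0.8755655  -0.38761706 -0.35851043]
```

View pics/c6.png

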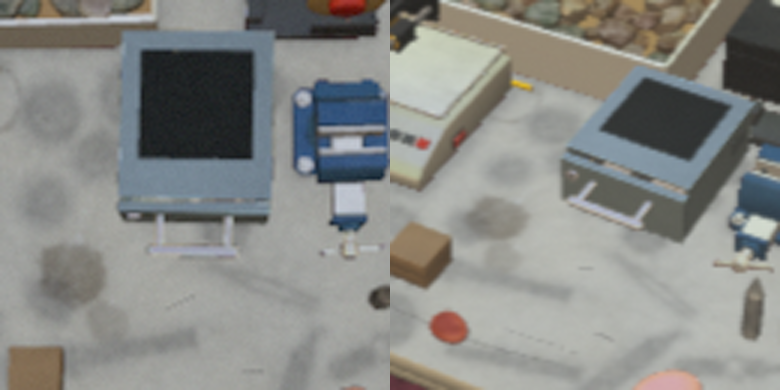

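The drawer is shut, with the handle at (195,250) in the crop as at the start. The gift box stands on the table at (35,367), and nothing else has moved.

```bash
python3 -c "
from rig import hand_in
print(hand_in())"
```

```text
the job is handed in; nothing more can be done
None
```

I handed the job in at about 27.5 s, with the gift box upright on the table, the cash tray flat in the drawer and the drawer pushed home against its stop; the last pictures showed nothing else disturbed, though the hand-in gave back no verdict.

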